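# Sort the plaster bench: casts, pigments and knife

## Robot

A 6-joint arm with a two-finger parallel gripper is mounted at the origin on the work surface. World frame = base frame: x ahead of the robot, y to its left, z up, the work surface at z = 0. Lengths are in m, angles in rad, forces in N, time in s.
With the tool pointing down it reaches from about 0.375 to 0.9 m from the base axis. Payload 3.1 kg.
Tool frame: the origin (TCP) lies at the very end of the fingers, on their centre line; the grasp point (between the pads) lies 19 mm behind it; z points along the fingers, y is the line along which they close (so a half turn about z gives the same grasp; the last joint's range is limited). The gripper opens to 85 mm and grips with 20 to 120 N. Pads are 22 mm wide; open, the fingers measure 114 mm over their backs; the gripper's body (76 mm by 85 mm) begins 54 mm behind the grasp point. The pads swing forward as they close: fully open they stand 13 mm farther back than shut.
Start: joints at [1.155, 0.527, 1.433, -0, 1.181, -0.178], TCP at [0.147, 0.608, 0.231] pointing down, gripper open.
Joint ranges: [-3.08, 3.08], [-0.75, 2.2], [0.22, 2.44], [-1.43, 4.57], [0, 2.65], [-2.85, 2.85]. Speed limits (rad/s): [2.79, 2.79, 3.14, 3.14, 3.14, 3.14].

## Interface

Orientations are given as a unit quaternion [x, y, z, w].
In Python, from bench import readout, optics, ticket, nets gives the robot as it stands. The module is installed in compiled form; this text tells all that it offers.
- The arm moves only by the tool jog_arm, never from a script. Its argument "targets" is text: rows parted by semicolons, each of 5 numbers parted by spaces: the gripper's target within -1 to 1 (shut at 1, half-way at 0, fully open at -1), then the shift along the tool's x, y, z normalised to -1 to 1, where 1 is 0.25 m, then the turn about the tool's z normalised to -1 to 1, where 1 is 30 degrees. In form: fingers tx ty tz yaw; .... A call has exactly 10 rows; each row is the pose to reach, as a shift and turn from the pose commanded when the call began, along the tool's axes at that moment; what a row does not reach only later rows make up. A row lasts 1/12 s, in which the tool goes at most 41.7 mm and 7.16 degrees, less where a joint would pass 70% of its speed; a pose out of reach is approached as far as the arm can. A call with a number of a shift or a turn outside -1 to 1 is refused whole. A call with a gripper value outside its range is refused whole. The fingers move at their own pace and stop on an object; "force" is the grip in N (left out, the last holds). Time passes only in rows, so rows that repeat a pose let the fingers close, or fill a call up. It gives the time, the measured TCP pose, the force, the opening and the grip force at its end, in the units of the state.
- readout.get_state(): the state, without advancing time (a new reading comes with each control period).
- optics.camera(name): name is "scene" or "top"; returns the picture (420x560x3 uint8, red, green, blue); there is no depth.
- optics.calibration(name): a dict with "fov_y" (degrees; the focal length in pixels is half the picture's height over the tangent of half this angle, whatever the lens; pixels are square), "cx", "cy" (the principal point, pixels), "distortion" ([k1, k2, p1, p2, k3] as OpenCV has them; the pictures are not rectified), "R" (3x3) and "t" (3): a world point X has camera coordinates R X + t. Camera axes: x right, y down, z forward; pixel columns grow to the right and rows downward; lengths in m; the calibration is good to about 2 mm. A picture is of the moment at which its call begins. calibration takes no time and is no camera call.
- ticket.finish_job(): hands the job in; it is judged then, once.
Trained networks look in the newest picture that a camera, given by its name, has taken for a name from the list of things; names that differ only in an ending like _2 or _b are one class to them, and where a whole thing is asked for, a point or a joint stands for the part that bears it (a point fixed in the world has none). Each returns a list of dicts, best first, with "conf" (0 to 1); they miss things now and then, are a little off and sometimes report something else, mostly with a low value. They report only what shows in the picture. A call takes as long as a camera call. They do not tell look-alikes from the thing itself.
- nets.cut_out(camera, query): "mask" (420x560 bool, what is visible of it) and "centre" ([column, row] in pixels, amid what is visible of it).
The state is a dict: "clock": time; "qpos": joint angles; "qd": joint speeds; "joint_efforts": joint torques, N m; "tcp_pos": TCP position; "eef_rot": TCP orientation; "contact_force": force on the tool from outside, world axes, zero at the start; "moment": the same for the moment, N m; "grip_width": opening from 0.0 (shut) to 1.0 (fully open); "grasp_force": force on a finger pad.
Only numpy, scipy, OpenCV 4.12 (cv2) and the standard library are available. Lean on these libraries where they do the work, as an engineer would, in place of code of your own. Each camera call takes 0.05 s, during which the arm holds its last target. There are 200 camera calls.

## Task

Clear up the plaster bench: put the two plaster casts (layered bar and rosette) face up in the wooden drying tray, one in each bay, stand the two pigment jars upright in the blue crate, one in each cell, and lay the filling knife flat in the steel tool tray. Everything must lie wholly inside on the tray's floor; set the casts and the jars down gently, without dropping them, and leave the steel bowl and the copper tin where they stand.

Things in the scene. Friction and masses are not known exactly. Their poses are not given: they have to be found in the camera images.
- test_bar: Layered plaster test bar: grey, yellow and white layers from the bottom up, white trowelled top. 90 mm long (x), 36 mm wide (y), 35 mm high, about 140 g. Loose, stands white side up. Origin: centre of its underside; z up.
- rosette: White plaster rosette, a round ornament 56 mm across with plain upright sides; 26 mm high at the rim, a ring of ten petals and a central boss on top reach about 32 mm. About 80 g. Loose, lies face up. Origin: centre of its underside; z up.
- oxide_jar: Glass jar of red-brown pigment with a white lid that has a red-brown spot, upright: 50 mm diameter, 62 mm high, about 130 g. Loose. Origin: centre of its underside; z up.
- ochre_jar: Glass jar of yellow pigment with a white lid that has a yellow spot, upright: 50 mm diameter, 62 mm high, about 130 g. Loose. Origin: centre of its underside; z up.
- filling_knife: Stubby filling knife with a red handle and a steel blade, lying flat, 110 mm long in all (x from -55 to +55 mm). The handle is a block 62 mm long (x from -55 to +7 mm), 24 mm wide (y), 20 mm high, on which it rests; the blade, 45 mm wide and 2 mm thick, sticks out to x = +55 mm, its middle 10 mm above the table. About 60 g; the centre of mass lies at about x = -14 mm. Origin: midway along its length, at the level of the handle's underside; x towards the blade, z up.
- drying_tray: Pale wooden drying tray for casts. Fixed, does not move. 210 mm long (its x) by 135 mm wide (its y) outside, walls 5 mm thick, inner floor 5 mm above the table. Origin: centre of its underside, at table height; x along its length, z up. Walls 22 mm high over the table. A batten 5 mm thick, rising 12 mm over the inner floor, crosses it at x = 0 and makes two bays, each 97 mm (x) by 125 mm (y), centred at x = -51 and +51 mm.
- pigment_crate: Blue plastic crate for pigment jars. Fixed, does not move. 210 mm long (its x) by 135 mm wide (its y) outside, walls 5 mm thick, inner floor 5 mm above the table. Origin: centre of its underside, at table height; x along its length, z up. Walls 30 mm high over the table. A divider 5 mm thick, as high as the walls, crosses it at x = 0 and makes two cells, each 97 mm (x) by 125 mm (y), centred at x = -51 and +51 mm.
- tool_tray: Bare steel tool tray with a rolled rim, undivided. Fixed, does not move. 210 mm long (its x) by 135 mm wide (its y) outside, walls 5 mm thick, inner floor 5 mm above the table. Origin: centre of its underside, at table height; x along its length, z up. Walls 25 mm high over the table, with the rim 28 mm.
- bowl: Empty stainless steel mixing bowl, 110 mm across the rim, 50 mm high; loose, to be left where it is. Origin: centre of its underside.
- tin: Copper-coloured closed tin, 72 mm diameter, 60 mm high; loose, to be left where it is. Origin: centre of its underside.
Things that resemble listed ones, but are neither listed nor needed, are in the scene too. Of the things like the ochre_jar, leave any that is turquoise; of the rest the larger one is meant.

How it is judged:
By the outcome, as a careful person would: the job done as asked, in the order asked, and still so for the second after the job is handed in, with the robot touching nothing.
It also fails if it takes over 115 s, if anything falls off the work surface, if the arm or the gripper's body presses on something with over 40 N, if the wrist force passes 120 N, or if a joint passes its speed limit or range.

## Working session

There is one attempt and no reset: what is moved stays moved. The work goes in short steps, Python scripts to look and compute and a tool call to move; the robot and the scene stay as the last step left them, time stands still between calls to the robot, and variables do not carry over. Pictures are saved under pics/ and viewed, at most 14 in all, crops included, and the job is handed in when it is done.

Besides the shell and the picture viewer there is one more tool, called as a command line: name --argument value ..., lists and objects as JSON in quotes. jog_arm: Moves the arm, as the interface text tells. Its arguments: {"type":"object","properties":{"targets":{"type":"string"},"force":{"type":"number"}},"required":["targets"]}

```bash
mkdir -p pics; cat > h.py <<'E'
import numpy as np, cv2
from bench import readout, optics, ticket, nets
def cal(n):
    c=optics.calibration(n); f=210/np.tan(np.radians(c["fov_y"])/2)
    return np.array([[f,0,c["cx"]],[0,f,c["cy"]],[0,0,1]]),np.array(c["distortion"],float),np.array(c["R"]),np.array(c["t"])
def ray(n,px,z):
    K,d,R,t=cal(n)
    u=cv2.undistortPoints(np.array(px,float).reshape(-1,1,2),K,d).reshape(-1,2)
    D=np.c_[u,np.ones(len(u))]@R; C=-R.T@t
    return C+D*((z-C[2])/D[:,2])[:,None]
def proj(n,P):
    K,d,R,t=cal(n); return cv2.projectPoints(np.array(P,float).reshape(-1,1,3),cv2.Rodrigues(R)[0],t,K,d)[0].reshape(-1,2)
def snap(n,f):
    im=optics.camera(n); cv2.imwrite("pics/"+f,cv2.resize(im[:,:,::-1],(784,588),interpolation=cv2.INTER_CUBIC)); return im
E
python3 - <<'E'
from h import *
H=dict(test_bar=.035,rosette=.028,oxide_jar=.062,ochre_jar=.062,filling_knife=.015,drying_tray=.022,pigment_crate=.03,tool_tray=.028,bowl=.05,tin=.06)
for n in("top","scene"):
    snap(n,n+"0.png"); K,d,R,t=cal(n); print(n,-R.T@t,K[0,0])
    for q,h in H.items():
        for r in nets.cut_out(n,q):
            if r["conf"]<.2: continue
            m=r["mask"].astype(np.uint8); ys,xs=np.nonzero(m)
            w=ray(n,np.c_[xs,ys],h)[:,:2].astype(np.float32)
            b=cv2.minAreaRect(w)
            print(q,round(r["conf"],2),np.round(r["centre"]),"c",np.round(b[0],3),"s",np.round(b[1],3),round(b[2],1))
s=readout.get_state();print(s)
E
```

```text
top [0.49266115 0.00378296 0.91864196] 408.1170411862487
test_bar 0.86 [365. 189.] c [ 0.584 -0.17 ] s [0.041 0.094] 69.7
rosette 0.88 [212. 192.] c [0.583 0.172] s [0.057 0.053] 43.9
rosette 0.4 [291. 167.] c [ 0.643 -0.008] s [0.213 0.135] 0.9
oxide_jar 0.84 [370. 259.] c [ 0.425 -0.168] s [0.057 0.046] 88.4
ochre_jar 0.93 [206. 254.] c [0.446 0.18 ] s [0.057 0.046] 89.0
ochre_jar 0.63 [202. 294.] c [0.366 0.189] s [0.036 0.046] 25.4
ochre_jar 0.59 [247. 240.] c [0.477 0.087] s [0.048 0.048] 88.8
filling_knife 0.7 [293. 261.] c [ 0.443 -0.006] s [0.044 0.11 ] 67.5
filling_knife 0.6 [455. 219.] c [ 0.514 -0.36 ] s [0.15  0.219] 89.7
drying_tray 0.66 [138. 235.] c [0.498 0.341] s [0.142 0.213] 85.6
drying_tray 0.64 [371. 263.] c [ 0.425 -0.175] s [0.059 0.048] 69.8
pigment_crate 0.79 [291. 168.] c [ 0.642 -0.008] s [0.215 0.137] 0.8
pigment_crate 0.68 [368. 185.] c [ 0.585 -0.172] s [0.041 0.095] 68.8
tool_tray 0.74 [454. 219.] c [ 0.513 -0.356] s [0.22  0.148] 0.6
bowl 0.9 [378. 115.] c [ 0.743 -0.197] s [0.107 0.11 ] 25.9
bowl 0.42 [295. 166.] c [ 0.639 -0.008] s [0.208 0.134] 1.2

[... 1014 characters left out ...]
6.2
{'clock': 1.1, 'qpos': array([ 1.15553379e+00,  5.27513917e-01,  1.43268861e+00,  1.33462076e-08,
        1.18140848e+00, -1.78511043e-01]), 'qd': array([ 0.00179612,  0.00093817, -0.00357048, -0.00022622,  0.00201287,
       -0.0008266 ]), 'joint_efforts': array([ 9.97962488e-04, -4.42337573e+01, -1.78419632e+01, -1.43747020e-04,
        8.48258151e-04, -1.70852832e-05]), 'tcp_pos': array([0.1465613 , 0.60755279, 0.23130547]), 'eef_rot': array([ 1.18099481e-01,  9.93001769e-01, -8.77413216e-06, -2.69071229e-06]), 'contact_force': array([-0.59070716, -0.56278801, -0.56297796]), 'moment': array([ 0.03933806, -0.03800152,  0.02633147]), 'grasp_force': 0.0, 'grip_width': 0.9993325301085463}
```

View pics/top0.png

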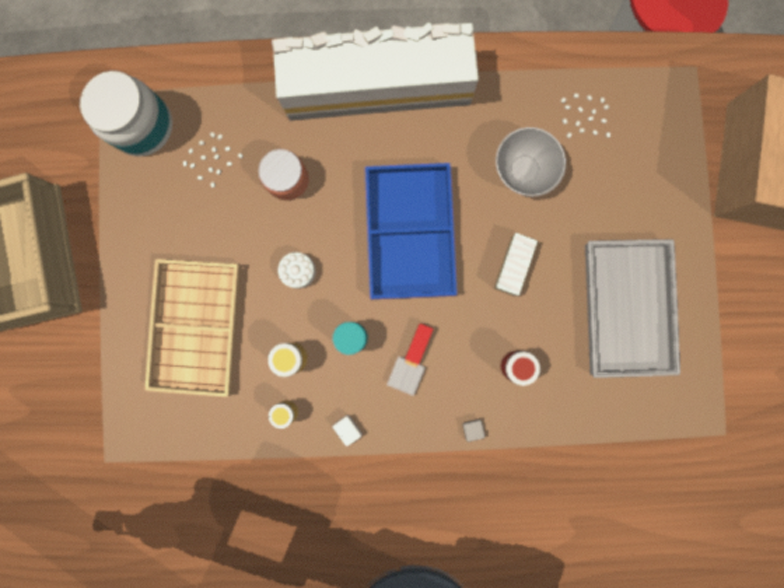

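View pics/scene0.png

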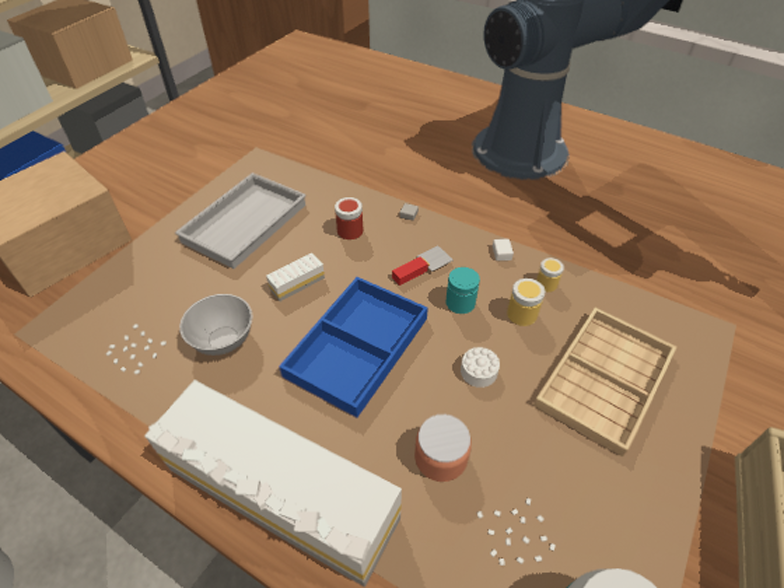

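The top picture (784 px wide) shows the ochre jar at (284,360), with the smaller yellow jar at (281,415) and the turquoise one at (349,338). The bar is at (517,264), the rosette at (296,270), the oxide jar at (522,368) and the knife at (412,358), blade towards the robot. The trays are at (193,327) wooden, (411,231) crate and (633,309) steel. The scene picture agrees. Next I'll refine the poses by fitting silhouettes in both cameras.

```bash
cat > fit.py <<'E'
from h import *
from scipy.optimize import minimize
def box(x0,x1,y0,y1,z0,z1): return [[x,y,z] for x in(x0,x1) for y in(y0,y1) for z in(z0,z1)]
def cyl(r,h): return [[r*np.cos(a),r*np.sin(a),z] for a in np.arange(0,6.28,.2) for z in(0,h)]
M=dict(test_bar=[box(-.045,.045,-.018,.018,0,.035)],rosette=[cyl(.028,.028)],oxide_jar=[cyl(.025,.062)],ochre_jar=[cyl(.025,.062)],
 filling_knife=[box(-.055,.007,-.012,.012,0,.02),box(.007,.055,-.0225,.0225,.009,.011)],
 drying_tray=[box(-.105,.105,-.0675,.0675,0,.022)],pigment_crate=[box(-.105,.105,-.0675,.0675,0,.03)],tool_tray=[box(-.105,.105,-.0675,.0675,0,.028)],
 bowl=[cyl(.055,.05)],tin=[cyl(.036,.06)])
S=4
def render(n,q,p,z=0):
    im=np.zeros((420*S,560*S),np.uint8); c,s=np.cos(p[2]),np.sin(p[2])
    for part in M[q]:
        P=np.array(part); W=np.c_[c*P[:,0]-s*P[:,1]+p[0],s*P[:,0]+c*P[:,1]+p[1],P[:,2]+z]
        cv2.fillConvexPoly(im,cv2.convexHull(((proj(n,W)+.5)*S).astype(np.float32)).astype(np.int32),1)
    return cv2.resize(im.astype(np.float32),(560,420),interpolation=cv2.INTER_AREA)
def fit(q,p0,cams=("top","scene"),z=0):
    ms={}
    for n in cams:
        c0=proj(n,[[p0[0],p0[1],z+.02]])[0]
        b=[r for r in nets.cut_out(n,q) if r["conf"]>.2 and np.hypot(*(np.array(r["centre"])-c0))<25]
        if b: ms[n]=b[0]["mask"].astype(np.float32)
    def cost(p,sel=None):
        v=0
        for n,m in ms.items():
            if sel and n!=sel: continue
            a=render(n,q,p,z); v+=1-np.minimum(a,m).sum()/np.maximum(a,m).sum()
        return v
    def run(sel=None):
        r=minimize(cost,p0,args=(sel,),method="Nelder-Mead",options=dict(initial_simplex=np.array([p0]+[[p0[0]+.008*(i==0),p0[1]+.008*(i==1),p0[2]+.15*(i==2)] for i in range(3)]),maxiter=90)); return r
    r=run(); out=r.x
    print(q,"x %.4f y %.4f yaw %.1f"%(out[0],out[1],np.degrees(out[2])),"cost %.2f"%r.fun,{n:np.round(run(n).x[:2],4).tolist() for n in ms})
    return out
E
python3 - <<'E'
from fit import *
for n in("top","scene"): optics.camera(n)
# yaw guesses: bar long axis, knife x axis
for q,p in dict(test_bar=(.584,-.17,np.radians(70+90-180)),rosette=(.585,.172,0),oxide_jar=(.425,-.168,0),ochre_jar=(.446,.18,0),filling_knife=(.443,-.006,np.radians(157)),drying_tray=(.498,.341,np.radians(-4)),pigment_crate=(.642,-.008,.016),tool_tray=(.513,-.356,.01),tin=(.73,.185,0),bowl=(.743,-.197,0)).items(): fit(q,p)
E
```

```text
test_bar x 0.5853 y -0.1723 yaw -21.2 cost 0.14 {'top': [0.5855, -0.1733], 'scene': [0.5861, -0.1703]}
rosette x 0.5863 y 0.1749 yaw 6.6 cost 0.23 {'top': [0.585, 0.1728], 'scene': [0.5886, 0.1772]}
oxide_jar x 0.4260 y -0.1716 yaw -0.5 cost 0.15 {'top': [0.4261, -0.1723], 'scene': [0.4274, -0.1691]}
ochre_jar x 0.4471 y 0.1885 yaw -2.7 cost 0.19 {'top': [0.4468, 0.1863], 'scene': [0.4495, 0.1903]}
filling_knife x 0.4415 y -0.0068 yaw 156.5 cost 0.23 {'top': [0.4414, -0.0067], 'scene': [0.4426, -0.0031]}
drying_tray x 0.4992 y 0.3459 yaw -5.0 cost 0.06 {'top': [0.4982, 0.3447], 'scene': [0.5006, 0.3465]}
pigment_crate x 0.6446 y -0.0068 yaw 1.2 cost 0.05 {'top': [0.6437, -0.0076], 'scene': [0.6454, -0.0062]}
tool_tray x 0.5127 y -0.3588 yaw -0.2 cost 0.08 {'top': [0.5138, -0.3604], 'scene': [0.5132, -0.3575]}
tin x 0.7377 y 0.1912 yaw -7.0 cost 0.26 {'top': [0.7368, 0.1884], 'scene': [0.7373, 0.1929]}
bowl x 0.7465 y -0.1990 yaw 0.4 cost 0.42 {'top': [0.7493, -0.2014], 'scene': [0.7335, -0.217]}
```

```bash
cat > plan.py <<'E'
import sys
from h import *
def plan(*wps):
    """each wp: x y z psi(deg, closing line); prints tx ty tz yaw per leg, split when out of range"""
    s=readout.get_state(); x,y,_,_=s["eef_rot"]; p=np.array(s["tcp_pos"]); psi=np.degrees(np.arctan2(2*y*y-1,2*x*y))
    print("clock %.1f tcp %s psi %.1f q6 %.2f grip %.3f F %s"%(s["clock"],np.round(p,4),psi,s["qpos"][5],s["grip_width"],np.round(s["contact_force"],1)))
    for w in wps:
        T=np.array(w[:3]); dpsi=(w[3]-psi+90)%180-90 if len(w)<5 else w[3]-psi
        d=T-p; k=max(1,int(np.ceil(max(np.hypot(d[0],d[1])/.245,abs(d[2])/.245,abs(dpsi)/29.5)-1e-9)))
        for i in range(k):
            a=np.radians(psi); Y=np.array([np.cos(a),np.sin(a),0]); X=np.array([-np.sin(a),np.cos(a),0]) 
            v=d/k; print("  %.3f %.3f %.3f %.3f"%(v@X/.25,v@Y/.25,-v[2]/.25,-dpsi/k/30),"->",np.round(p+v,3)); p=p+v; psi+=dpsi/k
if __name__=="__main__": plan(*[list(map(float,a.split(","))) for a in sys.argv[1:]])
E
python3 plan.py .5853,-.1723,.12,69 .5853,-.1723,.006,69
```

```text
clock 2.2 tcp [0.1466 0.6075 0.2313] psi 76.4 q6 -0.18 grip 0.999 F [0.1 0.2 0.2]
  -0.609 -0.655 0.111 0.062 -> [0.256 0.413 0.203]
  -0.630 -0.635 0.111 0.062 -> [0.366 0.218 0.176]
  -0.651 -0.614 0.111 0.062 -> [0.476 0.023 0.148]
  -0.670 -0.593 0.111 0.062 -> [ 0.585 -0.172  0.12 ]
  0.000 0.000 0.456 0.000 -> [ 0.585 -0.172  0.006]
```

jog_arm --targets "-1 -0.609 -0.655 0.11 0.062; -1 -0.609 -0.655 0.11 0.062; -1 -0.609 -0.655 0.11 0.062; -1 -0.609 -0.655 0.11 0.062; -1 -0.609 -0.655 0.11 0.062; -1 -0.609 -0.655 0.11 0.062; -1 -0.609 -0.655 0.11 0.062; -1 -0.609 -0.655 0.11 0.062; -1 -0.609 -0.655 0.11 0.062; -1 -0.609 -0.655 0.11 0.062" --force 40

```text
clock: 3.03
tcp_pos: [0.256, 0.414, 0.2041]
eef_rot: [0.134, 0.991, 0.001, 0.0]
contact_force: [-0.5, 0.5, 0.4]
grip_width: 0.996
grasp_force: 0.0
```

jog_arm --targets "-1 -0.63 -0.635 0.11 0.062; -1 -0.63 -0.635 0.11 0.062; -1 -0.63 -0.635 0.11 0.062; -1 -0.63 -0.635 0.11 0.062; -1 -0.63 -0.635 0.11 0.062; -1 -0.63 -0.635 0.11 0.062; -1 -0.63 -0.635 0.11 0.062; -1 -0.63 -0.635 0.11 0.062; -1 -0.63 -0.635 0.11 0.062; -1 -0.63 -0.635 0.11 0.062"

```text
clock: 3.87
tcp_pos: [0.3651, 0.2191, 0.1765]
eef_rot: [0.149, 0.989, 0.0, 0.0]
contact_force: [-0.4, -0.4, -0.8]
grip_width: 0.999
grasp_force: 0.0
```

jog_arm --targets "-1 -0.651 -0.614 0.11 0.062; -1 -0.651 -0.614 0.11 0.062; -1 -0.651 -0.614 0.11 0.062; -1 -0.651 -0.614 0.11 0.062; -1 -0.651 -0.614 0.11 0.062; -1 -0.651 -0.614 0.11 0.062; -1 -0.651 -0.614 0.11 0.062; -1 -0.651 -0.614 0.11 0.062; -1 -0.651 -0.614 0.11 0.062; -1 -0.651 -0.614 0.11 0.062"

```text
clock: 4.7
tcp_pos: [0.4743, 0.0247, 0.1489]
eef_rot: [0.165, 0.986, 0.0, -0.001]
contact_force: [-0.6, 0.2, 0.4]
grip_width: 0.999
grasp_force: 0.0
```

jog_arm --targets "-1 -0.67 -0.593 0.11 0.062; -1 -0.67 -0.593 0.11 0.062; -1 -0.67 -0.593 0.11 0.062; -1 -0.67 -0.593 0.11 0.062; -1 -0.67 -0.593 0.11 0.062; -1 -0.67 -0.593 0.11 0.062; -1 -0.67 -0.593 0.11 0.062; -1 -0.67 -0.593 0.11 0.062; -1 -0.67 -0.593 0.11 0.062; -1 -0.67 -0.593 0.11 0.062"

```text
clock: 5.53
tcp_pos: [0.584, -0.1697, 0.1214]
eef_rot: [0.181, 0.983, 0.0, -0.001]
contact_force: [0.1, -0.1, 0.9]
grip_width: 1.0
grasp_force: 0.0
```

```bash
python3 plan.py .5853,-.1723,.006,69
```

```text
clock 5.5 tcp [ 0.584  -0.1697  0.1214] psi 69.1 q6 -1.67 grip 1.000 F [ 0.1 -0.1  0.9]
  -0.009 -0.008 0.462 0.004 -> [ 0.585 -0.172  0.006]
```

jog_arm --targets "-1 -0.009 -0.008 0.15 0; -1 -0.009 -0.008 0.28 0; -1 -0.009 -0.008 0.38 0; -1 -0.009 -0.008 0.44 0; -1 -0.009 -0.008 0.462 0; -1 -0.009 -0.008 0.462 0; 0.6 -0.009 -0.008 0.462 0; 0.6 -0.009 -0.008 0.462 0; 0.6 -0.009 -0.008 0.462 0; 0.6 -0.009 -0.008 0.462 0" --force 40

```text
clock: 6.37
tcp_pos: [0.5873, -0.1751, 0.0072]
eef_rot: [0.182, 0.983, -0.0, 0.001]
contact_force: [2.5, 5.4, 2.2]
grip_width: 0.452
grasp_force: 2.5
```

jog_arm --targets "0.6 0 0 0 0; 0.6 0 0 0 0; 0.6 0 0 0 0; 0.6 0 0 0 0; 0.6 0 0 -0.05 0; 0.6 0 0 -0.15 0; 0.6 0 0 -0.3 0; 0.6 0 0 -0.45 0; 0.6 0 0 -0.54 0; 0.6 0 0 -0.54 0"

```text
clock: 7.2
tcp_pos: [0.5898, -0.1765, 0.1473]
eef_rot: [0.182, 0.983, -0.002, 0.006]
contact_force: [1.0, -1.3, -0.3]
grip_width: 0.412
grasp_force: 41.5
```

```bash
python3 - <<'E'
from h import *
snap("scene","a.png")
E
python3 plan.py .448,.350,.14,-5,1 .448,.350,.012,-5
```

```text
clock 7.2 tcp [ 0.5883 -0.1758  0.1445] psi 69.0 q6 -1.68 grip 0.413 F [-0.5  0.9 -2. ]
  0.426 0.587 0.006 0.822 -> [ 0.542 -0.001  0.143]
  0.632 0.356 0.006 0.822 -> [0.495 0.175 0.141]
  0.723 0.060 0.006 0.822 -> [0.448 0.35  0.14 ]
  -0.000 -0.000 0.512 -0.000 -> [0.448 0.35  0.012]
```

View pics/a.png

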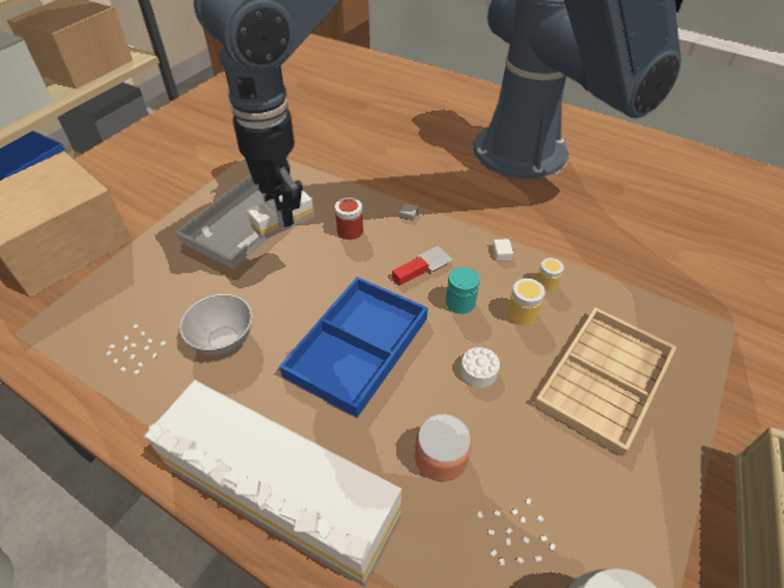

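```bash
python3 - <<'E'
from h import *
im=cv2.imread("pics/a.png")[150:290,160:340]; cv2.imwrite("pics/b.png",cv2.resize(im,None,fx=4,fy=4,interpolation=cv2.INTER_CUBIC))
E
```

```text
(no output)
```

View pics/b.png

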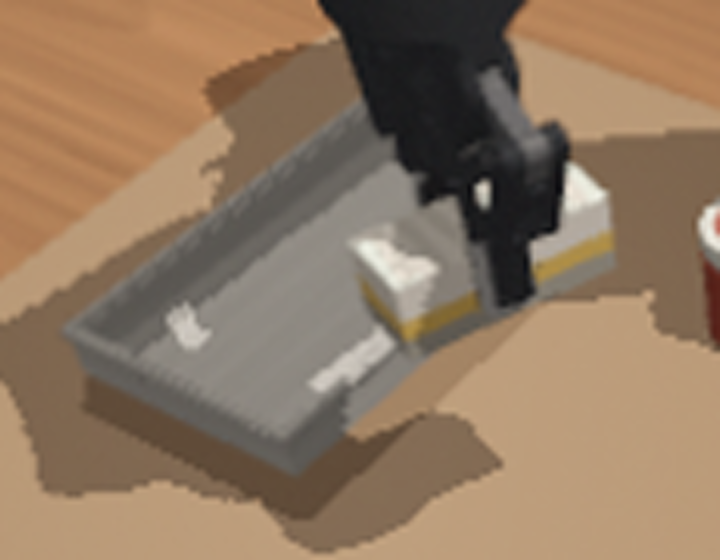

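The bar is held level and whole at about (280,215). The white patches in the steel tray are sunlight.

jog_arm --targets "0.6 0.06 0.08 0 0.11; 0.6 0.13 0.18 0 0.25; 0.6 0.2 0.28 0 0.4; 0.6 0.28 0.38 0 0.54; 0.6 0.35 0.48 0 0.68; 0.6 0.4 0.55 0 0.78; 0.6 0.426 0.587 0 0.822; 0.6 0.426 0.587 0 0.822; 0.6 0.426 0.587 0 0.822; 0.6 0.426 0.587 0 0.822"

```text
clock: 8.08
tcp_pos: [0.5397, -0.0004, 0.1402]
eef_rot: [0.388, 0.922, -0.0, -0.0]
contact_force: [-0.3, 0.7, -1.8]
grip_width: 0.414
grasp_force: 41.4
```

jog_arm --targets "0.6 0.09 0.05 0 0.11; 0.6 0.19 0.11 0 0.25; 0.6 0.3 0.17 0 0.4; 0.6 0.41 0.23 0 0.54; 0.6 0.52 0.29 0 0.68; 0.6 0.59 0.33 0 0.78; 0.6 0.632 0.356 0 0.822; 0.6 0.632 0.356 0 0.822; 0.6 0.632 0.356 0 0.822; 0.6 0.632 0.356 0 0.822"

```text
clock: 8.92
tcp_pos: [0.4938, 0.1743, 0.1407]
eef_rot: [0.576, 0.817, -0.0, 0.0]
contact_force: [0.6, -0.2, -0.6]
grip_width: 0.414
grasp_force: 41.4
```

jog_arm --targets "0.6 0.1 0.01 0 0.11; 0.6 0.22 0.02 0 0.25; 0.6 0.35 0.03 0 0.4; 0.6 0.47 0.04 0 0.54; 0.6 0.6 0.05 0 0.68; 0.6 0.68 0.06 0 0.78; 0.6 0.723 0.06 0 0.822; 0.6 0.723 0.06 0 0.822; 0.6 0.723 0.06 0 0.822; 0.6 0.723 0.06 0 0.822"

```text
clock: 9.75
tcp_pos: [0.447, 0.3493, 0.1407]
eef_rot: [0.738, 0.675, -0.0, 0.0]
contact_force: [-0.1, 0.2, -2.3]
grip_width: 0.415
grasp_force: 41.5
```

```bash
python3 plan.py .448,.350,.03,-5 
```

```text
clock 9.8 tcp [0.447  0.3493 0.1407] psi -5.0 q6 0.55 grip 0.415 F [-0.1  0.2 -2.3]
  0.003 0.004 0.443 -0.001 -> [0.448 0.35  0.03 ]
```

jog_arm --targets "0.6 0.003 0.003 0.1 0; 0.6 0.003 0.003 0.22 0; 0.6 0.003 0.003 0.33 0; 0.6 0.003 0.003 0.4 0; 0.6 0.003 0.003 0.45 0; 0.6 0.003 0.003 0.475 0; 0.6 0.003 0.003 0.49 0; 0.6 0.003 0.003 0.5 0; 0.6 0.003 0.003 0.505 0; 0.6 0.003 0.003 0.507 0"

```text
clock: 10.58
tcp_pos: [0.4477, 0.3517, 0.0149]
eef_rot: [0.737, 0.676, 0.001, 0.0]
contact_force: [-0.1, 0.0, -0.5]
grip_width: 0.416
grasp_force: 41.5
```

jog_arm --targets "0.6 0 0 0.002 0; 0.6 0 0 0.003 0; 0.6 0 0 0.004 0; 0.6 0 0 0.005 0; 0.6 0 0 0.006 0; 0.6 0 0 0.007 0; 0.6 0 0 0.008 0; 0.6 0 0 0.008 0; 0.6 0 0 0.008 0; 0.6 0 0 0.008 0"

```text
clock: 11.42
tcp_pos: [0.4471, 0.3515, 0.0123]
eef_rot: [0.737, 0.676, 0.0, 0.0]
contact_force: [-0.7, 0.7, 1.8]
grip_width: 0.413
grasp_force: 41.8
```

jog_arm --targets "0.6 0 0 0.002 0; 0.6 0 0 0.002 0; -0.18 0 0 0.002 0; -0.18 0 0 0.002 0; -0.18 0 0 0.002 0; -0.18 0 0 0.002 0; -0.18 0 0 0.002 0; -0.18 0 0 -0.05 0; -0.18 0 0 -0.15 0; -0.18 0 0 -0.3 0"

```text
clock: 12.25
tcp_pos: [0.4449, 0.3502, 0.0849]
eef_rot: [0.737, 0.676, -0.004, -0.001]
contact_force: [0.6, -0.4, -0.3]
grip_width: 0.59
grasp_force: 0.0
```

```bash
python3 plan.py .5863,.1749,.13,85 .5863,.1749,.004,85
```

```text
clock 12.2 tcp [0.4449 0.3502 0.0849] psi -5.0 q6 0.56 grip 0.590 F [ 0.6 -0.4 -0.3]
  -0.162 0.156 -0.045 -0.750 -> [0.48  0.306 0.096]
  -0.210 0.082 -0.045 -0.750 -> [0.516 0.263 0.107]
  -0.225 -0.004 -0.045 -0.750 -> [0.551 0.219 0.119]
  -0.206 -0.090 -0.045 -0.750 -> [0.586 0.175 0.13 ]
  0.000 0.000 0.504 0.000 -> [0.586 0.175 0.004]
```

```bash
python3 plan.py .515,.263,.12,24.5,1 .5863,.1749,.12,54,1 .5863,.1749,.006,54,1
```

```text
clock 12.2 tcp [0.4449 0.3502 0.0849] psi -5.0 q6 0.56 grip 0.590 F [ 0.6 -0.4 -0.3]
  -0.323 0.310 -0.140 -0.983 -> [0.515 0.263 0.12 ]
  -0.439 0.113 -0.000 -0.983 -> [0.586 0.175 0.12 ]
  0.000 0.000 0.456 -0.000 -> [0.586 0.175 0.006]
```

jog_arm --targets "-1 0 0 -0.14 0; -1 -0.323 0.31 -0.14 -0.983; -1 -0.323 0.31 -0.14 -0.983; -1 -0.323 0.31 -0.14 -0.983; -1 -0.323 0.31 -0.14 -0.983; -1 -0.323 0.31 -0.14 -0.983; -1 -0.323 0.31 -0.14 -0.983; -1 -0.323 0.31 -0.14 -0.983; -1 -0.323 0.31 -0.14 -0.983; -1 -0.323 0.31 -0.14 -0.983"

```text
clock: 13.08
tcp_pos: [0.5169, 0.2646, 0.122]
eef_rot: [0.541, 0.841, -0.0, -0.0]
contact_force: [1.2, -0.4, 0.3]
grip_width: 0.998
grasp_force: 0.0
```

jog_arm --targets "-1 -0.439 0.113 0 -0.983; -1 -0.439 0.113 0 -0.983; -1 -0.439 0.113 0 -0.983; -1 -0.439 0.113 0 -0.983; -1 -0.439 0.113 0 -0.983; -1 -0.439 0.113 0 -0.983; -1 -0.439 0.113 0 -0.983; -1 -0.439 0.113 0 -0.983; -1 -0.439 0.113 0 -0.983; -1 -0.439 0.113 0 -0.983"

```text
clock: 13.92
tcp_pos: [0.5879, 0.177, 0.1221]
eef_rot: [0.309, 0.951, -0.0, -0.0]
contact_force: [0.3, 0.1, 0.4]
grip_width: 1.004
grasp_force: 0.0
```

```bash
python3 plan.py .5863,.1749,.005,54,1; python3 - <<'E'
from fit import *
snap("top","c.png"); fit("test_bar",(.448,.351,np.radians(85)),("top",),.005)
E
```

```text
clock 13.9 tcp [0.5879 0.177  0.1221] psi 54.0 q6 -0.83 grip 1.004 F [0.3 0.1 0.4]
  0.000 -0.010 0.469 0.001 -> [0.586 0.175 0.005]
test_bar x 0.4480 y 0.3510 yaw 85.0 cost 0.00 {}
```

View pics/c.png

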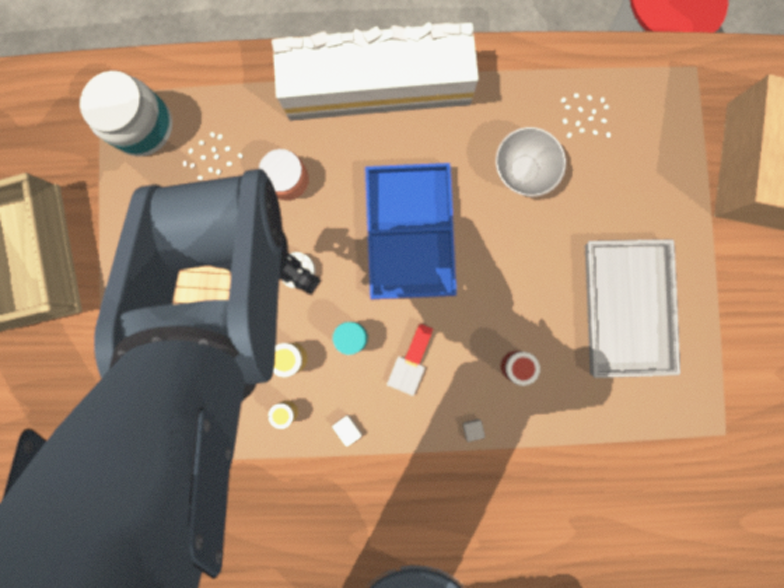

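The arm hides the tray in this view, and nothing else has moved. I'll grasp the rosette now.

jog_arm --targets "-1 0 -0.01 0.15 0; -1 0 -0.01 0.28 0; -1 0 -0.01 0.38 0; -1 0 -0.01 0.44 0; -1 0 -0.01 0.467 0; -1 0 -0.01 0.467 0; 0.5 0 -0.01 0.467 0; 0.5 0 -0.01 0.467 0; 0.5 0 -0.01 0.467 0; 0.5 0 -0.01 0.467 0" --force 35

```text
clock: 14.85
tcp_pos: [0.5884, 0.1743, 0.0071]
eef_rot: [0.309, 0.951, 0.001, 0.002]
contact_force: [-0.4, -0.0, 5.3]
grip_width: 0.634
grasp_force: 37.5
```

jog_arm --targets "0.5 0 0 0 0; 0.5 0 0 0 0; 0.5 0 0 0 0; 0.5 0 0 0 0; 0.5 0 0 -0.05 0; 0.5 0 0 -0.15 0; 0.5 0 0 -0.3 0; 0.5 0 0 -0.4 0; 0.5 0 0 -0.4 0; 0.5 0 0 -0.4 0"

```text
clock: 15.68
tcp_pos: [0.588, 0.1742, 0.1077]
eef_rot: [0.309, 0.951, 0.001, 0.002]
contact_force: [-0.7, 0.2, -0.7]
grip_width: 0.638
grasp_force: 37.3
```

```bash
python3 - <<'E'
from h import *
snap("scene","d.png")
E
python3 plan.py .55,.3415,.105,85
```

```text
clock 15.7 tcp [0.5867 0.1741 0.106 ] psi 54.0 q6 -0.84 grip 0.639 F [-0.8 -0.7 -0.5]
  0.256 0.228 0.002 -0.517 -> [0.568 0.258 0.106]
  0.186 0.288 0.002 -0.517 -> [0.55  0.342 0.105]
```

View pics/d.png

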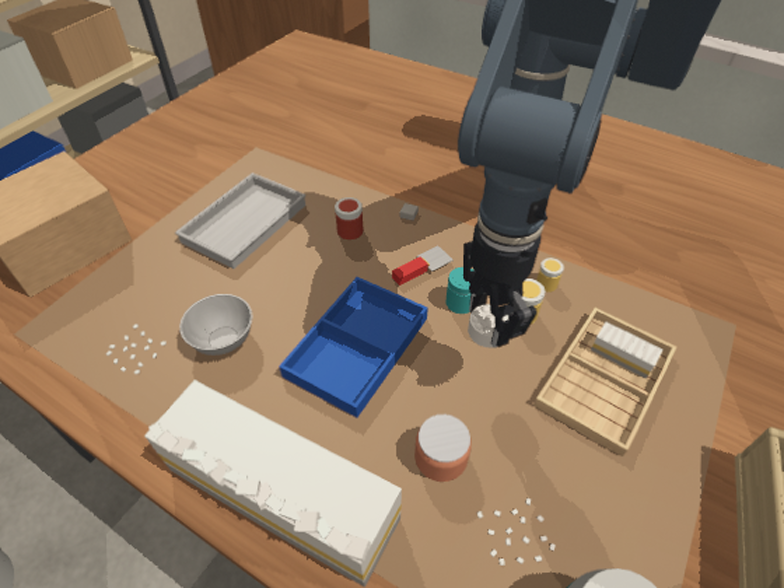

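The bar lies inside the wooden tray's near bay at (628,348), and the rosette is held at (487,325).

```bash
python3 plan.py .55,.3415,.105,83
```

```text
clock 15.7 tcp [0.5867 0.1741 0.106 ] psi 54.0 q6 -0.84 grip 0.639 F [-0.8 -0.7 -0.5]
  0.512 0.456 0.004 -0.967 -> [0.55  0.342 0.105]
```

jog_arm --targets "0.5 0.06 0.05 0 -0.1; 0.5 0.14 0.12 0 -0.27; 0.5 0.24 0.21 0 -0.45; 0.5 0.34 0.3 0 -0.64; 0.5 0.44 0.39 0 -0.83; 0.5 0.49 0.43 0 -0.93; 0.5 0.512 0.456 0 -0.967; 0.5 0.512 0.456 0 -0.967; 0.5 0.512 0.456 0 -0.967; 0.5 0.512 0.456 0 -0.967"

```text
clock: 16.57
tcp_pos: [0.5505, 0.34, 0.1045]
eef_rot: [0.062, 0.998, -0.001, -0.001]
contact_force: [0.7, -0.7, -0.3]
grip_width: 0.645
grasp_force: 37.3
```

jog_arm --targets "0.5 0 0 0.05 0; 0.5 0 0 0.12 0; 0.5 0 0 0.2 0; 0.5 0 0 0.27 0; 0.5 0 0 0.31 0; 0.5 0 0 0.335 0; 0.5 0 0 0.35 0; 0.5 0 0 0.36 0; 0.5 0 0 0.364 0; 0.5 0 0 0.366 0"

```text
clock: 17.4
tcp_pos: [0.551, 0.3418, 0.0144]
eef_rot: [0.061, 0.998, 0.0, 0.001]
contact_force: [-0.4, -0.2, -1.0]
grip_width: 0.638
grasp_force: 37.3
```

jog_arm --targets "0.5 0 0 0.002 0; 0.5 0 0 0.003 0; 0.5 0 0 0.004 0; 0.5 0 0 0.005 0; 0.5 0 0 0.006 0; 0.5 0 0 0.007 0; 0.5 0 0 0.008 0; 0.5 0 0 0.008 0; 0.5 0 0 0.008 0; 0.5 0 0 0.008 0"

```text
clock: 18.23
tcp_pos: [0.5505, 0.3416, 0.0122]
eef_rot: [0.061, 0.998, 0.0, 0.0]
contact_force: [-1.2, 0.1, 3.7]
grip_width: 0.643
grasp_force: 37.6
```

Contact at 3.7 N, so the rosette is down. Release gently and lift.

jog_arm --targets "-0.6 0 0 0 0; -0.6 0 0 0 0; -0.6 0 0 0 0; -0.6 0 0 0 0; -0.6 0 0 0 0; -0.6 0 0 -0.05 0; -0.6 0 0 -0.15 0; -0.6 0 0 -0.3 0; -0.6 0 0 -0.45 0; -0.6 0 0 -0.5 0"

```text
clock: 19.07
tcp_pos: [0.5536, 0.343, 0.1435]
eef_rot: [0.061, 0.998, 0.002, 0.005]
contact_force: [0.5, -0.5, 0.6]
grip_width: 0.802
grasp_force: 0.0
```

```bash
python3 plan.py .4260,-.1716,.135,88 .4260,-.1716,.026,88
```

```text
clock 19.1 tcp [0.5536 0.343  0.1435] psi 83.0 q6 -1.07 grip 0.802 F [ 0.5 -0.5  0.6]
  0.085 -0.702 0.011 -0.055 -> [0.511 0.171 0.141]
  0.106 -0.699 0.011 -0.055 -> [ 0.469 -0.     0.138]
  0.126 -0.696 0.011 -0.055 -> [ 0.426 -0.172  0.135]
  -0.000 -0.000 0.436 -0.000 -> [ 0.426 -0.172  0.026]
```

jog_arm --targets "-1 0.085 -0.702 0 -0.055; -1 0.085 -0.702 0 -0.055; -1 0.085 -0.702 0 -0.055; -1 0.085 -0.702 0 -0.055; -1 0.085 -0.702 0 -0.055; -1 0.085 -0.702 0 -0.055; -1 0.085 -0.702 0 -0.055; -1 0.085 -0.702 0 -0.055; -1 0.085 -0.702 0 -0.055; -1 0.085 -0.702 0 -0.055"

```text
clock: 19.9
tcp_pos: [0.5084, 0.1713, 0.1368]
eef_rot: [0.046, 0.999, 0.0, 0.0]
contact_force: [-0.3, -0.5, 0.4]
grip_width: 1.002
grasp_force: 0.0
```

jog_arm --targets "-1 0.106 -0.699 0 -0.055; -1 0.106 -0.699 0 -0.055; -1 0.106 -0.699 0 -0.055; -1 0.106 -0.699 0 -0.055; -1 0.106 -0.699 0 -0.055; -1 0.106 -0.699 0 -0.055; -1 0.106 -0.699 0 -0.055; -1 0.106 -0.699 0 -0.055; -1 0.106 -0.699 0 -0.055; -1 0.106 -0.699 0 -0.055"

```text
clock: 20.73
tcp_pos: [0.4656, -0.0001, 0.1368]
eef_rot: [0.031, 1.0, 0.0, 0.0]
contact_force: [0.2, -0.4, 0.7]
grip_width: 1.0
grasp_force: 0.0
```

jog_arm --targets "-1 0.126 -0.696 0 -0.055; -1 0.126 -0.696 0 -0.055; -1 0.126 -0.696 0 -0.055; -1 0.126 -0.696 0 -0.055; -1 0.126 -0.696 0 -0.055; -1 0.126 -0.696 0 -0.055; -1 0.126 -0.696 0 -0.055; -1 0.126 -0.696 0 -0.055; -1 0.126 -0.696 0 -0.055; -1 0.126 -0.696 0 -0.055"

```text
clock: 21.57
tcp_pos: [0.4228, -0.1715, 0.1368]
eef_rot: [0.017, 1.0, 0.0, -0.0]
contact_force: [-0.1, 0.1, 0.6]
grip_width: 1.0
grasp_force: 0.0
```

```bash
python3 - <<'E'
from h import *
a=snap("top","e1.png");b=snap("scene","e2.png")
c=np.hstack([cv2.resize(x[:,:,::-1],(400,300),interpolation=cv2.INTER_AREA) for x in(a,b)])
d=np.hstack([cv2.resize(a[150:300,80:230,::-1],(300,300)),cv2.resize(b[190:340,340:500,::-1],(320,300))])
cv2.imwrite("pics/e.png",np.vstack([c,cv2.copyMakeBorder(d,0,0,0,180,cv2.BORDER_CONSTANT)]))
E
python3 plan.py .4260,-.1716,.026,88
```

```text
clock 21.7 tcp [ 0.4229 -0.172   0.1368] psi 88.1 q6 -2.17 grip 1.004 F [ 0.5 -0.3 -0.4]
  -0.012 0.002 0.443 0.002 -> [ 0.426 -0.172  0.026]
```

View pics/e.png

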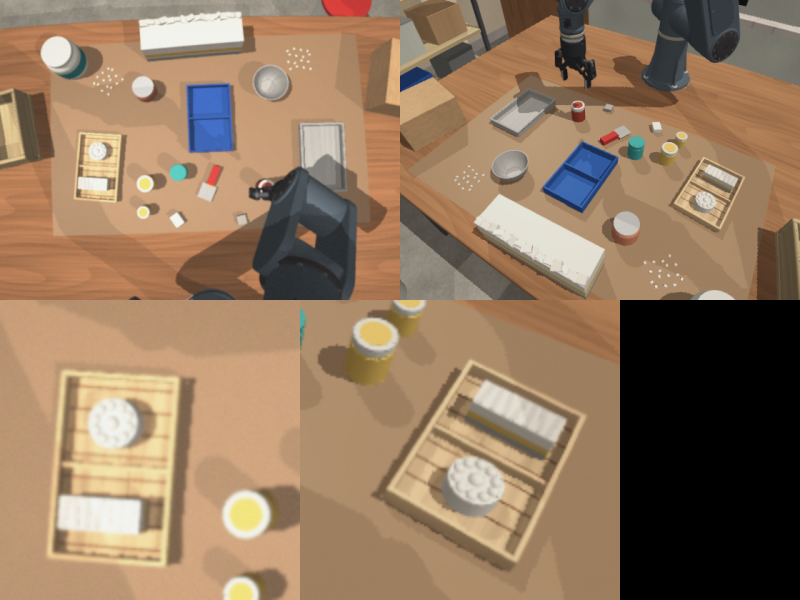

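Both casts lie face up, one in each bay: rosette at (97,150) and bar at (93,184) in the upper-left tile. The bar looks close to the left wall, so I'll measure it in both cameras.

```bash
python3 - <<'E'
from fit import *
for n in("top","scene"): optics.camera(n)
T=fit("drying_tray",(.499,.346,np.radians(-5)))
c,s=np.cos(T[2]),np.sin(T[2])
for q,p in(("test_bar",(.446,.35,np.radians(85))),("rosette",(.55,.342,0))):
    o=fit(q,p,z=.005); d=o[:2]-T[:2]; print("in tray",np.round([c*d[0]+s*d[1],-s*d[0]+c*d[1]],4))
E
```

```text
drying_tray x 0.4994 y 0.3458 yaw -4.8 cost 0.57 {'top': [0.4988, 0.3448], 'scene': [0.501, 0.3464]}
test_bar x 0.4492 y 0.3546 yaw 85.6 cost 0.13 {'top': [0.4482, 0.3535], 'scene': [0.4501, 0.3559]}
in tray [-0.0508  0.0045]
rosette x 0.5484 y 0.3420 yaw 4.2 cost 0.25 {'top': [0.5474, 0.3394], 'scene': [0.5512, 0.3433]}
in tray [0.0491 0.0003]
```

The bar sits 4.5 mm off the bay's centre, well clear of the walls. Oxide jar next.

jog_arm --targets "-1 -0.012 0.002 0.02 0; -1 -0.012 0.002 0.12 0; -1 -0.012 0.002 0.24 0; -1 -0.012 0.002 0.34 0; -1 -0.012 0.002 0.41 0; -1 -0.012 0.002 0.443 0; -1 -0.012 0.002 0.443 0; 0.5 -0.012 0.002 0.443 0; 0.5 -0.012 0.002 0.443 0; 0.5 -0.012 0.002 0.443 0" --force 40

```text
clock: 22.9
tcp_pos: [0.4263, -0.1731, 0.0271]
eef_rot: [0.018, 1.0, -0.001, 0.001]
contact_force: [-0.3, 0.8, 0.3]
grip_width: 0.606
grasp_force: 0.2
```

jog_arm --targets "0.5 0 0 0 0; 0.5 0 0 0 0; 0.5 0 0 0 0; 0.5 0 0 0 0; 0.5 0 0 0 0; 0.5 0 0 -0.05 0; 0.5 0 0 -0.15 0; 0.5 0 0 -0.3 0; 0.5 0 0 -0.42 0; 0.5 0 0 -0.42 0"

```text
clock: 23.73
tcp_pos: [0.4285, -0.1746, 0.1361]
eef_rot: [0.018, 1.0, -0.003, 0.005]
contact_force: [1.2, -0.6, -1.1]
grip_width: 0.571
grasp_force: 42.0
```

```bash
python3 plan.py .6956,-.0057,.134,91.2
```

```text
clock 23.7 tcp [ 0.4285 -0.1746  0.1361] psi 88.0 q6 -2.16 grip 0.571 F [ 1.2 -0.6 -1.1]
  -0.522 0.357 0.004 -0.054 -> [ 0.562 -0.09   0.135]
  -0.532 0.342 0.004 -0.054 -> [ 0.696 -0.006  0.134]
```

jog_arm --targets "0.5 -0.06 0.04 0 0; 0.5 -0.15 0.1 0 0; 0.5 -0.25 0.17 0 -0.02; 0.5 -0.35 0.24 0 -0.04; 0.5 -0.44 0.3 0 -0.054; 0.5 -0.5 0.34 0 -0.054; 0.5 -0.522 0.357 0 -0.054; 0.5 -0.522 0.357 0 -0.054; 0.5 -0.522 0.357 0 -0.054; 0.5 -0.522 0.357 0 -0.054"

```text
clock: 24.57
tcp_pos: [0.5576, -0.0885, 0.1306]
eef_rot: [0.004, 1.0, 0.0, -0.001]
contact_force: [1.1, -0.2, 0.1]
grip_width: 0.573
grasp_force: 42.0
```

jog_arm --targets "0.5 -0.06 0.04 0 0; 0.5 -0.15 0.1 0 0; 0.5 -0.25 0.17 0 -0.02; 0.5 -0.35 0.23 0 -0.04; 0.5 -0.45 0.29 0 -0.054; 0.5 -0.51 0.33 0 -0.054; 0.5 -0.532 0.342 0 -0.054; 0.5 -0.532 0.342 0 -0.054; 0.5 -0.532 0.342 0 -0.054; 0.5 -0.532 0.342 0 -0.054"

```text
clock: 25.4
tcp_pos: [0.691, -0.0049, 0.1307]
eef_rot: [-0.01, 1.0, -0.0, -0.001]
contact_force: [-0.4, -0.7, -1.6]
grip_width: 0.574
grasp_force: 42.0
```

```bash
python3 plan.py .6956,-.0057,.034,91.2
```

```text
clock 25.4 tcp [ 0.691  -0.0049  0.1307] psi 91.1 q6 -1.76 grip 0.574 F [-0.4 -0.7 -1.6]
  -0.018 -0.004 0.387 -0.003 -> [ 0.696 -0.006  0.034]
```

jog_arm --targets "0.5 -0.018 -0.004 0.05 0; 0.5 -0.018 -0.004 0.13 0; 0.5 -0.018 -0.004 0.21 0; 0.5 -0.018 -0.004 0.28 0; 0.5 -0.018 -0.004 0.33 0; 0.5 -0.018 -0.004 0.36 0; 0.5 -0.018 -0.004 0.374 0; 0.5 -0.018 -0.004 0.382 0; 0.5 -0.018 -0.004 0.386 0; 0.5 -0.018 -0.004 0.387 0"

```text
clock: 26.23
tcp_pos: [0.6981, -0.0048, 0.0351]
eef_rot: [-0.01, 1.0, -0.0, 0.001]
contact_force: [-0.1, 0.2, -1.1]
grip_width: 0.574
grasp_force: 42.0
```

jog_arm --targets "0.5 0 0 0.001 0; 0.5 0 0 0.002 0; 0.5 0 0 0.003 0; 0.5 0 0 0.004 0; 0.5 0 0 0.005 0; 0.5 0 0 0.006 0; 0.5 0 0 0.007 0; 0.5 0 0 0.007 0; 0.5 0 0 0.007 0; 0.5 0 0 0.007 0"

```text
clock: 27.07
tcp_pos: [0.6975, -0.0046, 0.0325]
eef_rot: [-0.01, 1.0, 0.0, -0.0]
contact_force: [0.6, -0.2, -1.2]
grip_width: 0.576
grasp_force: 42.0
```

Not quite touching yet, so I'll creep down further.

jog_arm --targets "0.5 0 0 0.001 0; 0.5 0 0 0.001 0; 0.5 0 0 0.002 0; 0.5 0 0 0.002 0; 0.5 0 0 0.003 0; 0.5 0 0 0.003 0; 0.5 0 0 0.004 0; 0.5 0 0 0.004 0; 0.5 0 0 0.004 0; 0.5 0 0 0.004 0"

```text
clock: 27.9
tcp_pos: [0.6975, -0.0046, 0.0324]
eef_rot: [-0.01, 1.0, -0.0, 0.0]
contact_force: [-1.1, -0.7, 6.5]
grip_width: 0.575
grasp_force: 42.5
```

jog_arm --targets "-0.6 0 0 -0.002 0; -0.6 0 0 -0.002 0; -0.6 0 0 -0.002 0; -0.6 0 0 -0.002 0; -0.6 0 0 -0.002 0; -0.6 0 0 -0.05 0; -0.6 0 0 -0.15 0; -0.6 0 0 -0.3 0; -0.6 0 0 -0.42 0; -0.6 0 0 -0.42 0"

```text
clock: 28.73
tcp_pos: [0.7025, -0.0053, 0.1452]
eef_rot: [-0.011, 1.0, -0.001, 0.007]
contact_force: [1.4, 0.9, 0.9]
grip_width: 0.8
grasp_force: 0.0
```

```bash
python3 plan.py .4471,.188,.138,70 .4471,.188,.026,70
```

```text
clock 28.7 tcp [ 0.7025 -0.0053  0.1452] psi 91.2 q6 -1.76 grip 0.800 F [1.4 0.9 0.9]
  0.503 0.397 0.014 0.353 -> [0.575 0.091 0.142]
  0.567 0.298 0.014 0.353 -> [0.447 0.188 0.138]
  -0.000 0.000 0.448 -0.000 -> [0.447 0.188 0.026]
```

jog_arm --targets "-0.7 0.503 0.397 0 0.25; -0.7 0.503 0.397 0 0.25; -0.7 0.503 0.397 0 0.25; -0.7 0.503 0.397 0 0.25; -0.7 0.503 0.397 0 0.25; -0.7 0.503 0.397 0 0.25; -0.7 0.503 0.397 0 0.25; -0.7 0.503 0.397 0 0.25; -0.7 0.503 0.397 0 0.25; -0.7 0.503 0.397 0 0.25"

```text
clock: 29.57
tcp_pos: [0.5708, 0.0911, 0.1365]
eef_rot: [0.056, 0.998, -0.0, 0.0]
contact_force: [-0.9, 0.6, -0.4]
grip_width: 0.848
grasp_force: 0.0
```

jog_arm --targets "-0.7 0.567 0.298 0 0.25; -0.7 0.567 0.298 0 0.25; -0.7 0.567 0.298 0 0.25; -0.7 0.567 0.298 0 0.25; -0.7 0.567 0.298 0 0.25; -0.7 0.567 0.298 0 0.25; -0.7 0.567 0.298 0 0.25; -0.7 0.567 0.298 0 0.25; -0.7 0.567 0.298 0 0.25; -0.7 0.567 0.298 0 0.25"

```text
clock: 30.4
tcp_pos: [0.4383, 0.181, 0.1365]
eef_rot: [0.121, 0.993, 0.0, 0.0]
contact_force: [-0.1, -0.0, 0.0]
grip_width: 0.848
grasp_force: 0.0
```

```bash
python3 - <<'E'
from fit import *
snap("top","f.png"); fit("oxide_jar",(.697,-.005,0),("top",),.005); 
E
python3 plan.py .4471,.188,.026,76
```

```text
oxide_jar x 0.6944 y -0.0055 yaw 7.7 cost 0.05 {'top': [0.6944, -0.0055]}
clock 30.5 tcp [0.4377 0.1811 0.1365] psi 76.1 q6 -1.17 grip 0.850 F [ 0.4 -0.1  0.2]
  -0.030 0.036 0.442 0.004 -> [0.447 0.188 0.026]
```

View pics/f.png

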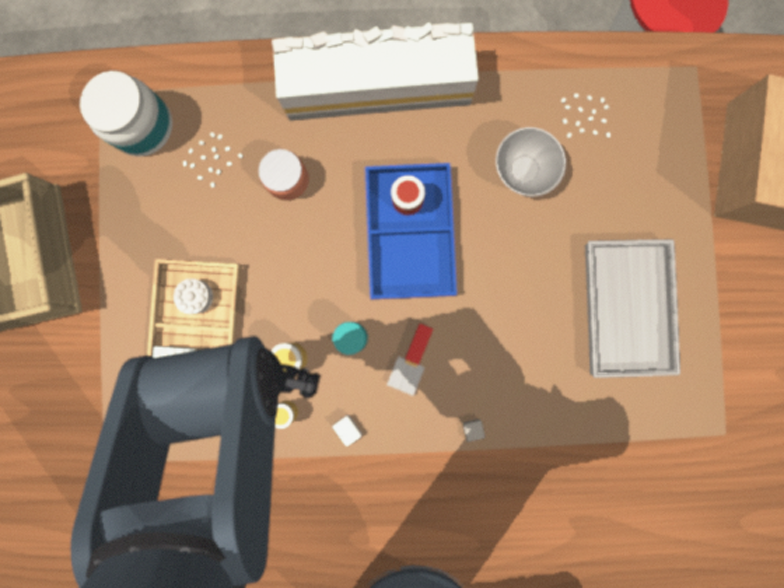

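The oxide jar stands in the crate's far cell at (407,193). Ochre jar next, shifting sideways before the descent.

jog_arm --targets "-1 -0.03 0.036 0 0; -1 -0.03 0.036 0.06 0; -1 -0.03 0.036 0.16 0; -1 -0.03 0.036 0.27 0; -1 -0.03 0.036 0.36 0; -1 -0.03 0.036 0.42 0; -1 -0.03 0.036 0.442 0; -1 -0.03 0.036 0.442 0; 0.5 -0.03 0.036 0.442 0; 0.5 -0.03 0.036 0.442 0"

```text
clock: 31.33
tcp_pos: [0.4472, 0.1886, 0.0269]
eef_rot: [0.12, 0.993, 0.0, 0.001]
contact_force: [0.1, -0.1, 0.0]
grip_width: 0.747
grasp_force: 0.0
```

jog_arm --targets "0.5 0 0 0 0; 0.5 0 0 0 0; 0.5 0 0 0 0; 0.5 0 0 0 0; 0.5 0 0 0 0; 0.5 0 0 0 0; 0.5 0 0 -0.05 0; 0.5 0 0 -0.15 0; 0.5 0 0 -0.3 0; 0.5 0 0 -0.42 0"

```text
clock: 32.17
tcp_pos: [0.4461, 0.1885, 0.1327]
eef_rot: [0.12, 0.993, -0.0, -0.0]
contact_force: [0.8, 0.1, -0.8]
grip_width: 0.575
grasp_force: 41.8
```

```bash
python3 plan.py .5936,-.0079,.137,91.2
```

```text
clock 32.2 tcp [0.4461 0.1885 0.1327] psi 76.2 q6 -1.16 grip 0.575 F [ 0.8  0.1 -0.8]
  -0.380 -0.311 -0.009 -0.250 -> [0.52  0.09  0.135]
  -0.336 -0.358 -0.009 -0.250 -> [ 0.594 -0.008  0.137]
```

jog_arm --targets "0.5 -0.04 -0.03 0 0; 0.5 -0.11 -0.09 0 -0.05; 0.5 -0.18 -0.15 0 -0.1; 0.5 -0.26 -0.21 0 -0.15; 0.5 -0.32 -0.26 0 -0.2; 0.5 -0.36 -0.3 0 -0.25; 0.5 -0.38 -0.311 0 -0.25; 0.5 -0.38 -0.311 0 -0.25; 0.5 -0.38 -0.311 0 -0.25; 0.5 -0.38 -0.311 0 -0.25"

```text
clock: 33.0
tcp_pos: [0.5189, 0.091, 0.1307]
eef_rot: [0.055, 0.998, 0.0, -0.001]
contact_force: [-0.1, 0.3, -1.9]
grip_width: 0.573
grasp_force: 41.8
```

jog_arm --targets "0.5 -0.04 -0.04 0 0; 0.5 -0.1 -0.11 0 -0.05; 0.5 -0.17 -0.18 0 -0.1; 0.5 -0.24 -0.25 0 -0.15; 0.5 -0.29 -0.31 0 -0.2; 0.5 -0.32 -0.34 0 -0.25; 0.5 -0.336 -0.358 0 -0.25; 0.5 -0.336 -0.358 0 -0.25; 0.5 -0.336 -0.358 0 -0.25; 0.5 -0.336 -0.358 0 -0.25"

```text
clock: 33.83
tcp_pos: [0.5928, -0.007, 0.1309]
eef_rot: [-0.011, 1.0, 0.0, -0.001]
contact_force: [-0.1, 0.1, -1.1]
grip_width: 0.569
grasp_force: 41.8
```

```bash
python3 plan.py .5936,-.0079,.034,91.2
```

```text
clock 33.8 tcp [ 0.5928 -0.007   0.1309] psi 91.2 q6 -1.79 grip 0.569 F [-0.1  0.1 -1.1]
  -0.003 -0.004 0.387 0.001 -> [ 0.594 -0.008  0.034]
```

jog_arm --targets "0.5 -0.003 -0.004 0.05 0; 0.5 -0.003 -0.004 0.13 0; 0.5 -0.003 -0.004 0.21 0; 0.5 -0.003 -0.004 0.28 0; 0.5 -0.003 -0.004 0.33 0; 0.5 -0.003 -0.004 0.36 0; 0.5 -0.003 -0.004 0.374 0; 0.5 -0.003 -0.004 0.382 0; 0.5 -0.003 -0.004 0.386 0; 0.5 -0.003 -0.004 0.387 0"

```text
clock: 34.67
tcp_pos: [0.5951, -0.0089, 0.0349]
eef_rot: [-0.01, 1.0, -0.0, 0.001]
contact_force: [-1.2, -0.3, -0.7]
grip_width: 0.573
grasp_force: 41.8
```

jog_arm --targets "0.5 0 0 0.001 0; 0.5 0 0 0.002 0; 0.5 0 0 0.003 0; 0.5 0 0 0.004 0; 0.5 0 0 0.005 0; 0.5 0 0 0.006 0; 0.5 0 0 0.007 0; 0.5 0 0 0.008 0; 0.5 0 0 0.009 0; 0.5 0 0 0.009 0"

```text
clock: 35.5
tcp_pos: [0.5945, -0.0088, 0.0324]
eef_rot: [-0.01, 1.0, -0.0, 0.0]
contact_force: [-1.6, 0.8, 3.0]
grip_width: 0.576
grasp_force: 42.1
```

jog_arm --targets "-0.6 0 0 -0.001 0; -0.6 0 0 -0.001 0; -0.6 0 0 -0.001 0; -0.6 0 0 -0.001 0; -0.6 0 0 -0.001 0; -0.6 0 0 -0.05 0; -0.6 0 0 -0.15 0; -0.6 0 0 -0.3 0; -0.6 0 0 -0.42 0; -0.6 0 0 -0.42 0"

```text
clock: 36.33
tcp_pos: [0.5989, -0.0095, 0.1442]
eef_rot: [-0.011, 1.0, -0.001, 0.007]
contact_force: [0.4, 1.0, -0.5]
grip_width: 0.8
grasp_force: 0.0
```

```bash
python3 plan.py .4543,-.0124,.12,66.5 .4543,-.0124,.003,66.5
```

```text
clock 36.3 tcp [ 0.5989 -0.0095  0.1442] psi 91.2 q6 -1.79 grip 0.800 F [ 0.4  1.  -0.5]
  0.579 0.001 0.097 0.824 -> [ 0.454 -0.012  0.12 ]
  0.000 0.000 0.468 -0.000 -> [ 0.454 -0.012  0.003]
```

jog_arm --targets "-0.6 0.565 0 0.07 0.824; -0.6 0.565 0 0.07 0.824; -0.6 0.565 0 0.07 0.824; -0.6 0.565 0 0.07 0.824; -0.6 0.565 0 0.07 0.824; -0.6 0.565 0 0.07 0.824; -0.6 0.565 0 0.07 0.824; -0.6 0.565 0 0.07 0.824; -0.6 0.565 0 0.07 0.824; -0.6 0.565 0 0.07 0.824"

```text
clock: 37.17
tcp_pos: [0.4545, -0.0119, 0.1196]
eef_rot: [0.204, 0.979, -0.0, 0.001]
contact_force: [0.3, -0.1, -0.6]
grip_width: 0.796
grasp_force: 0.0
```

```bash
python3 - <<'E'
from fit import *
a=snap("top","g1.png");b=snap("scene","g2.png")
cv2.imwrite("pics/g.png",np.hstack([cv2.resize(x[:,:,::-1],(400,300),interpolation=cv2.INTER_AREA) for x in(a,b)]))
fit("ochre_jar",(.594,-.008,0),z=.005)
E
python3 plan.py .4543,-.0124,.004,66.5
```

```text
ochre_jar x 0.5941 y -0.0088 yaw 4.4 cost 0.13 {'top': [0.594, -0.0091], 'scene': [0.5967, -0.0067]}
clock 37.4 tcp [ 0.4535 -0.0117  0.1195] psi 66.5 q6 -1.43 grip 0.804 F [ 0.6  0.4 -0.1]
  -0.004 -0.001 0.462 -0.000 -> [ 0.454 -0.012  0.004]
```

View pics/g.png

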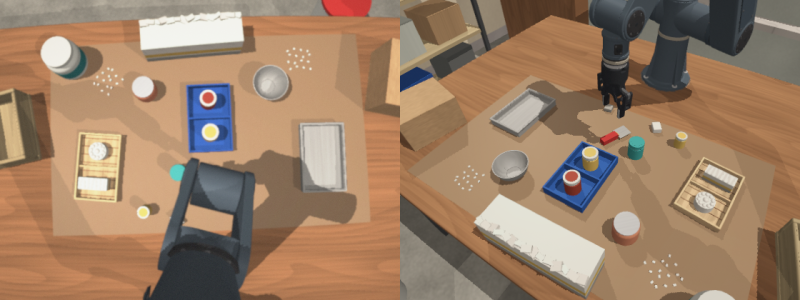

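Both jars stand upright in the crate, ochre at (210,132) and oxide at (208,99) in the left tile. Last is the knife.

jog_arm --targets "-0.6 -0.004 -0.001 0.12 0; -0.6 -0.004 -0.001 0.26 0; -0.6 -0.004 -0.001 0.38 0; -0.6 -0.004 -0.001 0.44 0; -0.6 -0.004 -0.001 0.46 0; -0.6 -0.004 -0.001 0.46 0; 0.8 -0.004 -0.001 0.46 0; 0.8 -0.004 -0.001 0.46 0; 0.8 -0.004 -0.001 0.46 0; 0.8 -0.004 -0.001 0.46 0"

```text
clock: 38.2
tcp_pos: [0.4549, -0.0125, 0.0058]
eef_rot: [0.204, 0.979, -0.0, 0.001]
contact_force: [0.6, -0.8, 4.8]
grip_width: 0.271
grasp_force: 39.9
```

jog_arm --targets "0.8 0 0 0 0; 0.8 0 0 0 0; 0.8 0 0 0 0; 0.8 0 0 0 0; 0.8 0 0 0 0; 0.8 0 0 -0.05 0; 0.8 0 0 -0.15 0; 0.8 0 0 -0.3 0; 0.8 0 0 -0.44 0; 0.8 0 0 -0.44 0"

```text
clock: 39.03
tcp_pos: [0.4576, -0.0131, 0.1201]
eef_rot: [0.204, 0.979, -0.0, 0.006]
contact_force: [1.1, -0.1, -0.6]
grip_width: 0.268
grasp_force: 39.4
```

```bash
python3 plan.py .5267,-.3588,.113,90
```

```text
clock 39.0 tcp [ 0.4576 -0.0131  0.1201] psi 66.5 q6 -1.43 grip 0.268 F [ 1.1 -0.1 -0.6]
  -0.402 -0.579 0.014 -0.392 -> [ 0.492 -0.186  0.117]
  -0.276 -0.649 0.014 -0.392 -> [ 0.527 -0.359  0.113]
```

jog_arm --targets "0.8 -0.04 -0.06 0 0; 0.8 -0.11 -0.16 0 -0.1; 0.8 -0.19 -0.27 0 -0.2; 0.8 -0.27 -0.38 0 -0.3; 0.8 -0.34 -0.49 0 -0.392; 0.8 -0.39 -0.56 0 -0.392; 0.8 -0.402 -0.579 0 -0.392; 0.8 -0.402 -0.579 0 -0.392; 0.8 -0.402 -0.579 0 -0.392; 0.8 -0.402 -0.579 0 -0.392"

```text
clock: 39.87
tcp_pos: [0.4873, -0.1833, 0.1143]
eef_rot: [0.102, 0.995, 0.001, -0.001]
contact_force: [0.8, 0.1, -0.2]
grip_width: 0.267
grasp_force: 39.4
```

jog_arm --targets "0.8 -0.03 -0.07 0 0; 0.8 -0.08 -0.18 0 -0.1; 0.8 -0.13 -0.3 0 -0.2; 0.8 -0.18 -0.42 0 -0.3; 0.8 -0.23 -0.54 0 -0.392; 0.8 -0.265 -0.62 0 -0.392; 0.8 -0.276 -0.649 0 -0.392; 0.8 -0.276 -0.649 0 -0.392; 0.8 -0.276 -0.649 0 -0.392; 0.8 -0.276 -0.649 0 -0.392"

```text
clock: 40.7
tcp_pos: [0.5222, -0.3552, 0.1141]
eef_rot: [-0.001, 1.0, 0.001, -0.001]
contact_force: [0.5, -0.4, -0.9]
grip_width: 0.27
grasp_force: 39.4
```

```bash
python3 - <<'E'
from h import *
snap("scene","i.png")
E
python3 plan.py .5267,-.3588,.0125,90
```

```text
clock 40.8 tcp [ 0.5224 -0.3554  0.1143] psi 90.1 q6 -2.35 grip 0.268 F [-0.3  0.4 -0.1]
  -0.017 -0.014 0.407 0.003 -> [ 0.527 -0.359  0.012]
```

View pics/i.png

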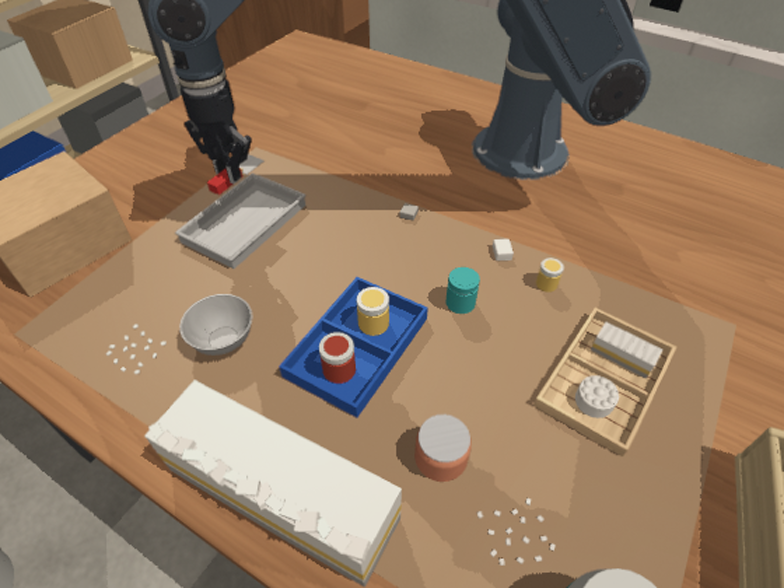

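The knife is held level above the steel tray at (230,178). I'll lower it now.

jog_arm --targets "0.8 -0.017 -0.014 0.05 0; 0.8 -0.017 -0.014 0.13 0; 0.8 -0.017 -0.014 0.21 0; 0.8 -0.017 -0.014 0.29 0; 0.8 -0.017 -0.014 0.35 0; 0.8 -0.017 -0.014 0.38 0; 0.8 -0.017 -0.014 0.395 0; 0.8 -0.017 -0.014 0.4 0; 0.8 -0.017 -0.014 0.404 0; 0.8 -0.017 -0.014 0.406 0"

```text
clock: 41.58
tcp_pos: [0.5278, -0.362, 0.0138]
eef_rot: [-0.0, 1.0, -0.001, 0.001]
contact_force: [0.3, 0.0, 0.1]
grip_width: 0.265
grasp_force: 39.4
```

jog_arm --targets "0.8 0 0 0.001 0; 0.8 0 0 0.002 0; 0.8 0 0 0.003 0; 0.8 0 0 0.004 0; 0.8 0 0 0.005 0; 0.8 0 0 0.006 0; 0.8 0 0 0.007 0; 0.8 0 0 0.008 0; 0.8 0 0 0.008 0; 0.8 0 0 0.008 0"

```text
clock: 42.42
tcp_pos: [0.5272, -0.3616, 0.011]
eef_rot: [0.0, 1.0, 0.0, -0.0]
contact_force: [0.1, 0.5, 0.0]
grip_width: 0.269
grasp_force: 39.4
```

jog_arm --targets "0.8 0 0 0.001 0; 0.8 0 0 0.001 0; 0.8 0 0 0.002 0; 0.8 0 0 0.002 0; 0.8 0 0 0.003 0; 0.8 0 0 0.003 0; 0.8 0 0 0.003 0; 0.8 0 0 0.003 0; 0.8 0 0 0.003 0; 0.8 0 0 0.003 0"

```text
clock: 43.25
tcp_pos: [0.5272, -0.3617, 0.0109]
eef_rot: [0.0, 1.0, -0.0, 0.0]
contact_force: [-1.1, 0.7, 5.4]
grip_width: 0.271
grasp_force: 40.1
```

jog_arm --targets "0 0 0 -0.001 0; 0 0 0 -0.001 0; 0 0 0 -0.001 0; 0 0 0 -0.001 0; 0 0 0 -0.001 0; 0 0 0 -0.05 0; 0 0 0 -0.15 0; 0 0 0 -0.3 0; 0 0 0 -0.5 0; 0 0 0 -0.7 0"

```text
clock: 44.08
tcp_pos: [0.5267, -0.3612, 0.1705]
eef_rot: [0.0, 1.0, 0.0, -0.0]
contact_force: [0.4, -0.7, 1.0]
grip_width: 0.499
grasp_force: 0.0
```

jog_arm --targets "0 0.3 0.9 -0.3 0; 0 0.3 0.9 -0.3 0; 0 0.3 0.9 -0.3 0; 0 0.3 0.9 -0.3 0; 0 0.3 0.9 -0.3 0; 0 0.3 0.9 -0.3 0; 0 0.3 0.9 -0.3 0; 0 0.3 0.9 -0.3 0; 0 0.3 0.9 -0.3 0; 0 0.3 0.9 -0.3 0"

```text
clock: 44.92
tcp_pos: [0.453, -0.1378, 0.2439]
eef_rot: [0.0, 1.0, -0.0, 0.001]
contact_force: [0.1, 0.1, 0.1]
grip_width: 0.5
grasp_force: 0.0
```

```bash
python3 - <<'E'
from fit import *
a=snap("top","j1.png");b=snap("scene","j2.png")
cv2.imwrite("pics/j.png",np.vstack([np.hstack([cv2.resize(x[:,:,::-1],(400,300),interpolation=cv2.INTER_AREA) for x in(a,b)]),np.hstack([cv2.resize(a[150:300,380:530,::-1],(400,300)),cv2.resize(b[90:240,100:300,::-1],(400,300))])]))
for q,p,z in(("filling_knife",(.5127,-.36,np.pi),.005),("tin",(.7377,.1912,0),0),("bowl",(.7465,-.199,0),0)): fit(q,p,z=z)
E
```

```text
filling_knife x 0.5134 y -0.3611 yaw 179.1 cost 0.49 {'top': [0.5186, -0.3629], 'scene': [0.514, -0.36]}
tin x 0.7381 y 0.1915 yaw 5.3 cost 0.21 {'top': [0.7367, 0.189], 'scene': [0.74, 0.1936]}
bowl x 0.7446 y -0.1993 yaw 9.9 cost 0.39 {'top': [0.7456, -0.199], 'scene': [0.733, -0.2171]}
```

View pics/j.png

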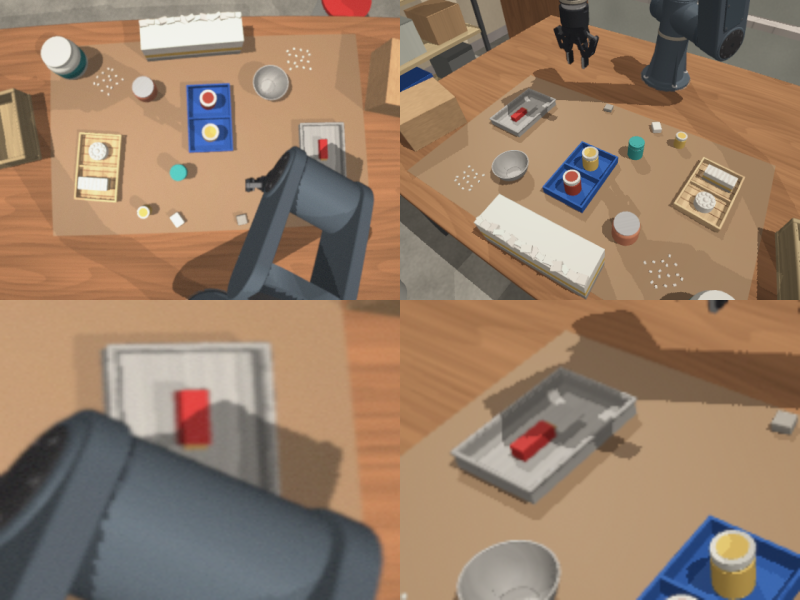

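The knife lies in the steel tray, handle at (533,440) in the lower-right tile. The casts and jars are in place, and the tin and bowl haven't moved. I'll hand the job in.

```bash
python3 -c "
from bench import ticket
print(ticket.finish_job())"
```

```text
the job is handed in; nothing more can be done
None
```

I handed the job in at about 45 s with both casts in the drying tray, both jars upright in the crate and the knife flat in the tool tray; the bowl and tin had not moved, and no verdict came back.

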